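# Set up the table easel for small canvases

## Task

Set up the table easel for the next sitting: first push the two wooden pegs fully home in the middle pair of holes and set the board to 25 degrees from level. Then lay the wooden ledge across the board so that it rests against the upper side of both pegs, and last stand all the small canvases side by side on the ledge, on their short edges and flat against the board. Do not push over or shift the paint tub, the paint pot or the medium jar.

Things in the scene. Friction and masses are not known exactly. Their poses are not given: they have to be found in the camera images.
- easel: base frame of the table easel, oak, 250 mm deep by 290 mm wide, 40 mm high, fixed; origin at the centre of its underside, x points away from the painter's side. Brass quadrants with ticks every 5 degrees (a long one at 25) stand at both sides and reach 92 mm from the hinge.
- board (a joint): tilt of the board about its lower edge (the edge nearest the robot), rad: 0 level, grows as the far edge is raised, range 0 to 0.9; starts between 0.05 and 0.2. 25 degrees = 0.436. A stiff friction hinge (about 1.8 N m) with a spring that balances the board's weight: it stays where it is left; moving it by the handle takes about 8 N either way.
- hinge_line (a point): middle of the board's hinge axis, at the lower edge of the board's underside, 45 mm above the table; its axes turn with the board: x up the board, y along the hinge to the left, z out of the board's face
- face (a point): point on the board's upper face midway between the two middle holes, 85 mm up from the hinge; axes as hinge_line. The plywood board is 260 mm (x) by 290 mm (y) and 22 mm thick, and has three pairs of through holes, 45, 85 and 125 mm up from the hinge, 95 mm left and right of the middle.
- hole_left (a point): mouth centre, on the board's face, of the left (+y) hole of the middle pair: 10 mm diameter, with a 1.5 mm chamfer, 22 mm deep (through); z out of the face along the hole
- hole_right (a point): the same for the right (-y) hole of the middle pair, 190 mm from the left one
- handle (a point): centre of the bar of the steel lifting handle near the board's far edge: bar 12 mm diameter, 92 mm long along y, its centre 32 mm above the face and 235 mm up from the hinge, on two posts 80 mm apart; axes as hinge_line
- peg_stand: oak block 115 by 46 mm, 36 mm high, fixed, with two 10.5 mm holes 60 mm apart along its x in which the pegs stand, their heads resting on its top; origin at the centre of its underside
- peg1: turned wooden peg, 64 mm long, 14 g, standing in the peg stand: shank 8 mm diameter and 28 mm long with the lowest 5 mm tapered to 4.4 mm, then a plain round head 16 mm diameter and 36 mm long. Origin at the tip of the shank, z along the peg to the head's end
- peg2: turned wooden peg, 64 mm long, 14 g, standing in the peg stand: shank 8 mm diameter and 28 mm long with the lowest 5 mm tapered to 4.4 mm, then a plain round head 16 mm diameter and 36 mm long. Origin at the tip of the shank, z along the peg to the head's end (like the other)
- peg1_shoulder (a point): centre of the shoulder where peg 1's shank meets its head, 28 mm from the tip; meets the board's face when the peg is fully home
- peg2_shoulder (a point): the same for peg 2
- ledge: loose oak ledge strip for the canvases, 250 mm long (its y), 22 mm wide (x), 16 mm thick (z), 60 g, lying on the table; origin at the centre of its underside. It rests on the two peg heads with its centre 18 to 19 mm up the board from the hole line.
- canvas1: small blank stretched canvas, a flat box 80 mm tall (its own x) by 60 mm wide (its own y) by 16 mm deep (z), 50 g; origin at the centre of its back (underside), z out of its front. It lies on its back on the table. Identical to the other canvases; two or three of them are present
- canvas2: small blank stretched canvas, a flat box 80 mm tall (its own x) by 60 mm wide (its own y) by 16 mm deep (z), 50 g; origin at the centre of its back (underside), z out of its front. It lies on its back on the table. Identical to the other canvases; two or three of them are present
- canvas3: small blank stretched canvas, a flat box 80 mm tall (its own x) by 60 mm wide (its own y) by 16 mm deep (z), 50 g; origin at the centre of its back (underside), z out of its front. It lies on its back on the table. Identical to the other canvases; two or three of them are present
- tub: white paint tub with lid, 110 mm diameter, 105 mm high, bystander
- paint_pot: low teal paint pot, 60 mm diameter, 38 mm high, bystander
- medium_jar: amber glass jar with black lid, 56 mm diameter, 65 mm high, bystander
Things that resemble listed ones, but are neither listed nor needed, are in the scene too. What is shaped like the peg_stand but purple is not meant.

How it is judged:
By the outcome, as a careful person would: the job done as asked, in the order asked, and still so for the second after the job is handed in, with the robot touching nothing.
Of canvas1, canvas2, canvas3 only 2 to 3 are there at a start; the rules pass over those that are not, and their reading is None.
At some moment in a run one of canvas1, canvas2, canvas3 may be knocked a few centimetres aside while the robot is not near it.
It also fails if it takes over 210 s, if anything falls off the work surface, if the arm or the gripper's body presses on something with over 40 N, if the wrist force passes 120 N, or if a joint passes its speed limit or range.

## Robot

A 6-joint arm with a two-finger parallel gripper is mounted at the origin on the work surface. World frame = base frame: x ahead of the robot, y to its left, z up, the work surface at z = 0. Lengths are in mm, angles in rad, forces in N, time in s.
With the tool pointing down it reaches from about 375 to 975 mm from the base axis. Payload 3.8 kg.
Tool frame: the origin (TCP) lies on the centre line of the jaws, within the pads' length; the fingertips stand 19 mm ahead of it and the grasp point (between the pads) is the TCP; z points along the fingers, y is the line along which they close (so a half turn about z gives the same grasp; the last joint's range is limited). The gripper opens to 85 mm and grips with 20 to 120 N. Pads are 22 mm wide; open, the fingers measure 114 mm over their backs; the gripper's body (76 mm by 85 mm) begins 54 mm behind the grasp point. The pads swing forward as they close: fully open they stand 13 mm farther back than shut.
Start: joints at [-1.139, 0.264, 1.604, -0, 1.274, -0.037], TCP at [304.97, -602.172, 250.28] pointing down, gripper open.
Joint ranges: [-2.63, 2.63], [-0.94, 2.18], [0.31, 2.57], [-1.31, 4.45], [0, 2.66], [-2.55, 2.55]. Speed limits (rad/s): [2.57, 2.57, 3.14, 3.14, 3.14, 3.14].

## Interface

Orientations are given as a unit quaternion [x, y, z, w].
In Python, from rig import manip gives the robot as it stands. Calls block until the motion is done:
- manip.movep(position, orientation): joint-space move of the TCP to a pose.
- manip.servo_line(position, orientation=None, vel=150): straight line of the TCP; orientation=None keeps the orientation; vel is the mean speed in mm/s.
- manip.move_joints(angles): joint-space move.
- manip.command_gripper(opening, strength=None): finger opening in mm; strength is the grip in N (None keeps the last); returns when the fingers have stopped.
- manip.pause(seconds).
- manip.ik(position, orientation): joint angles nearest the present ones, or None.
- manip.sense(): the state.
- manip.get_image(name): name is "scene" or "top"; returns a dict with "frame" (480x640x3 uint8, red, green, blue), "fx", "fy", "cx", "cy" (pixels), "camera_from_world" (4x4, takes a point from world to camera coordinates). Camera axes: x right, y up, looking along -z (the intrinsics and any distortion apply to the point x, -y, -z); pixel columns grow to the right and rows downward; lengths in mm; the calibration is good to about 2 mm. A picture is of the moment at which its call begins. There is no depth.
A pose or a line that the arm cannot do raises manip.Unreachable and nothing moves.
- manip.sign_off(): hands the job in; it is judged then, once.
The state is a dict: "time": time; "joint_positions": joint angles; "joint_vel": joint speeds; "effort": joint torques, N m; "tcp_pos": TCP position; "eef_rot": TCP orientation; "contact_force": force on the tool from outside, world axes, zero at the start; "wrist_torque": the same for the moment, N m; "grip_width": finger opening in mm; "gripper_force": force on a finger pad.
Only numpy, scipy, OpenCV 4.12 (cv2) and the standard library are available. Lean on these libraries where they do the work, as an engineer would, in place of code of your own. Each camera call takes 0.05 s, during which the arm holds its last target. There are 200 camera calls.

## Working session

There is one attempt and no reset: what is moved stays moved. The work goes in short steps, each a Python script; the robot and the scene stay as the last script left them, time stands still between calls to the robot, and variables do not carry over. Pictures are saved under pics/ and viewed, at most 14 in all, crops included, and the job is handed in when it is done.

```bash
mkdir -p pics; ls
python3 - <<'E'
from rig import manip
import cv2
for n in("scene","top"):
    d=manip.get_image(n); print(n,d["fx"],d["fy"],d["cx"],d["cy"],d["camera_from_world"],[k for k in d])
    cv2.imwrite(f"pics/{n}0.png",d["frame"][:,:,::-1])
print(manip.sense())
E
```

```text
pics
scene 474.5569290377255 474.5569290377255 318.99220401033153 237.32325157040952 [[-4.59959105e-01  8.87778877e-01  1.69200139e-02  1.64521047e+02]
 [-6.52339906e-01 -3.50782915e-01  6.71866054e-01  2.63957624e+02]
 [ 6.02403743e-01  2.97993308e-01  7.40479385e-01 -1.36919391e+03]
 [ 0.00000000e+00  0.00000000e+00  0.00000000e+00  1.00000000e+00]] ['frame', 'fx', 'fy', 'cx', 'cy', 'camera_from_world']
top 472.7313364543211 472.7313364543211 323.60822793880067 242.05126556842208 [[ 1.80235984e-03 -9.99936716e-01 -1.11047927e-02  7.11647861e+01]
 [ 9.80064686e-01 -4.39878536e-04  1.98678174e-01 -4.77238887e+02]
 [-1.98670485e-01 -1.12415047e-02  9.80001871e-01 -1.15360414e+03]
 [ 0.00000000e+00  0.00000000e+00  0.00000000e+00  1.00000000e+00]] ['frame', 'fx', 'fy', 'cx', 'cy', 'camera_from_world']
{'time': 0.1, 'joint_positions': array([-1.13891693e+00,  2.64673020e-01,  1.60528360e+00,  3.15292760e-05,
        1.27370401e+00, -3.68923819e-02]), 'joint_vel': array([-0.00113489, -0.00334285, -0.00292006,  0.00158101,  0.00125779,
       -0.00226689]), 'effort': array([ 1.40525485e-04, -5.16705287e+01, -3.68589807e+01, -1.30314597e-04,
        6.25103785e-03, -2.44604286e-05]), 'tcp_pos': array([ 304.70075913, -601.59208092,  249.06479216]), 'eef_rot': array([ 9.72657705e-01,  2.32241081e-01, -1.88104776e-04, -1.01684581e-03]), 'contact_force': array([-0.2670237 ,  0.30381071, -0.24689737]), 'wrist_torque': array([-0.00137569,  0.00686418,  0.00718553]), 'gripper_force': 0.0, 'grip_width': 85.0681738833656}
```

View pics/top0.png

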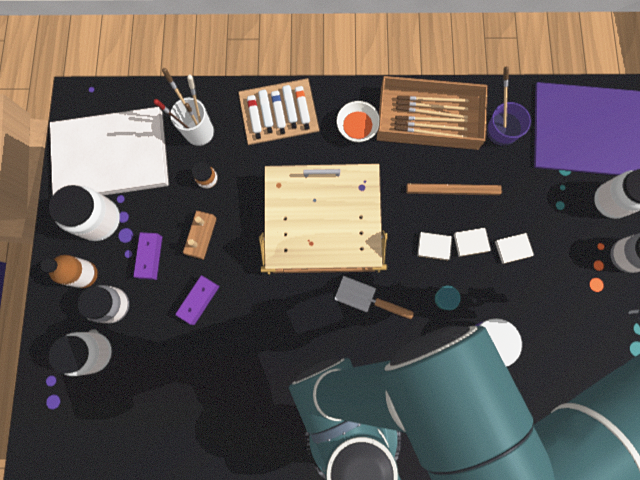

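View pics/scene0.png

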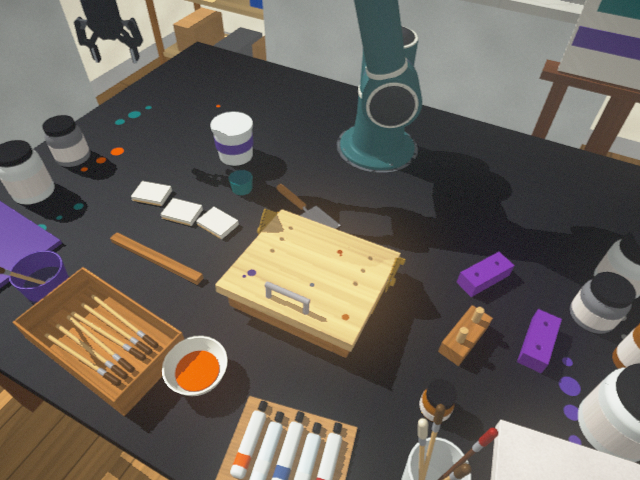

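Top view: board with three hole pairs (left col ≈(285,218/234/250), right ≈(361,217/233/248)), handle (321,173). The oak stand holding pegs is at (199,235); the purple blocks at (148,256) and (197,300) are decoys. The ledge is at (454,189) and there are three canvases at (435,246), (472,242), (515,249). Tub (500,343), pot (447,298), jar (205,176). The white sheet at (108,152) and the spatula (370,297) aren't needed.

Run:
```python
import cv2,numpy as np
t=cv2.imread("pics/top0.png");s=cv2.imread("pics/scene0.png")
def crop(im,x0,y0,x1,y1,k):return cv2.resize(im[y0:y1,x0:x1],None,fx=k,fy=k,interpolation=cv2.INTER_CUBIC)
a=crop(t,255,155,395,280,4);b=crop(t,170,200,230,270,8)[:560,:480]
c=np.zeros((600,800,3),np.uint8);c[:500,:560]=a;c[:280,560:800]=crop(t,170,200,230,270,4)
c[300:580,560:800]=crop(s,430,295,510,368,3)[:280,:240][:219] if 0 else cv2.resize(s[290:370,432:500],(240,280),interpolation=cv2.INTER_CUBIC)
cv2.imwrite("pics/c1.png",c)
cv2.imwrite("pics/c2.png",crop(s,210,200,410,350,4))
```

```text
(no output)
```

View pics/c1.png

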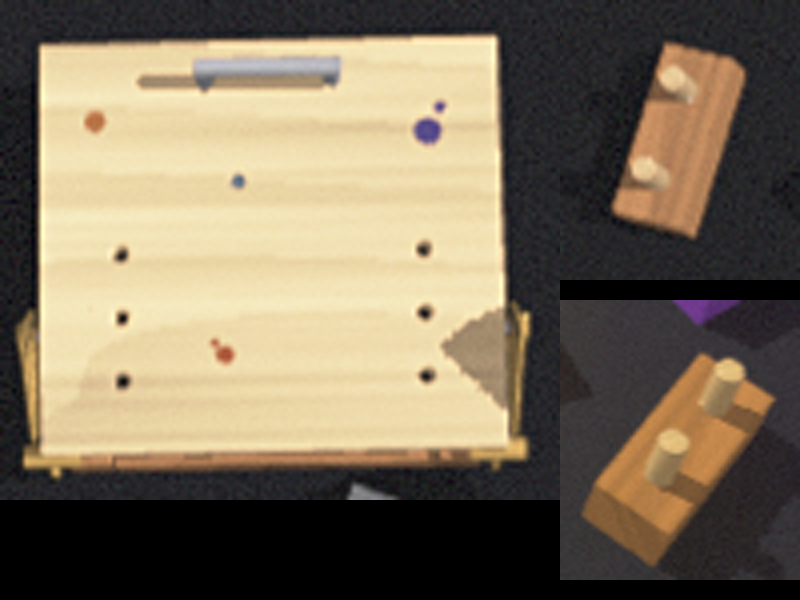

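View pics/c2.png

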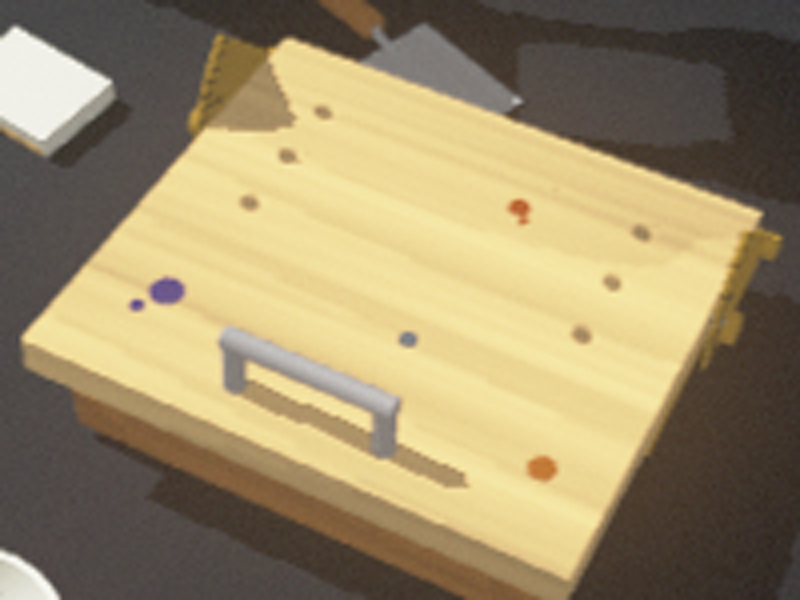

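Six black holes are clear in both crops. The stand's two peg tops are at about (675,78) and (642,168) in the first crop, and the block is wood-coloured, so it is the real one. Next I fit all the poses.

```bash
cat > h.py <<'E'
from rig import manip
import numpy as np, cv2
from scipy.spatial.transform import Rotation as Rn
from scipy.optimize import least_squares
def proj(d,P):
    P=np.atleast_2d(P); T=d["camera_from_world"]; c=P@T[:3,:3].T+T[:3,3]
    return np.c_[d["fx"]*c[:,0]/-c[:,2]+d["cx"], d["fy"]*-c[:,1]/-c[:,2]+d["cy"]]
def Rz(a):return Rn.from_euler('z',a).as_matrix()
def boardT(p):  # x,y,yaw,tilt -> R,o of hinge_line
    return Rz(p[2])@Rn.from_euler('y',-p[3]).as_matrix(), np.array([p[0],p[1],45.])
def bpt(p,v): R,o=boardT(p); return np.atleast_2d(v)@R.T+o
def look(): return {n:manip.get_image(n) for n in("top","scene")}
def fitbox(ims,masks,size,x0):
    """masks: name->binary mask of the box; fit x,y,yaw on the outline hulls (area centroid + rotated rect)"""
    L,W,H=size; C=np.array([[sx*L/2,sy*W/2,z] for sx in(-1,1) for sy in(-1,1) for z in(0,H)])
    def desc(pts):
        m=cv2.moments(cv2.convexHull(pts.astype(np.float32))); a=m["m00"]
        return np.array([m["m10"]/a,m["m01"]/a,*(np.array([m["mu20"],m["mu11"],m["mu02"]])/a/20)])
    tgt={n:desc(cv2.findNonZero(m)[:,0,:]) for n,m in masks.items()}
    f=lambda p:np.concatenate([desc(proj(ims[n],C@Rz(p[2]).T+[p[0],p[1],0]))-tgt[n] for n in masks])
    best=min((least_squares(f,[x0[0],x0[1],y]) for y in np.arange(0,np.pi,np.pi/6)),key=lambda r:r.cost)
    return best.x,best.cost
def px2w(d,u,v,z):
    return least_squares(lambda q:proj(d,[[q[0],q[1],z]])[0]-[u,v],[600,0]).x
def component(im,color,seed):
    """connected component of the colour mask nearest to the seed pixel"""
    f=cv2.cvtColor(im["frame"],cv2.COLOR_RGB2HSV).astype(int); h,s,v=f[...,0],f[...,1],f[...,2]
    m=((s<70)&(v>105)) if color=="white" else ((s>90)&(v>75)&(h>3)&(h<22))
    n,l,st,c=cv2.connectedComponentsWithStats(m.astype(np.uint8),connectivity=4)
    ok=[i for i in range(1,n) if st[i,4]>120]
    i=min(ok,key=lambda i:np.hypot(*(c[i]-seed))); return (l==i).astype(np.uint8),st[i]
def pose(pos,n,c):
    """TCP pose: tool z = -n, fingers close along c"""
    z=-np.array(n,float); z/=np.linalg.norm(z); y=np.array(c,float); y-=z*(y@z); y/=np.linalg.norm(y)
    out=[]
    for s in(1,-1):
        q=Rn.from_matrix(np.c_[np.cross(s*y,z),s*y,z]).as_quat(); j=manip.ik(list(map(float,pos)),list(q))
        if j is not None: out.append((abs(j[5]),q))
    if not out: raise RuntimeError("ik",pos)
    return min(out,key=lambda t:t[0])[1]
E
python3 - <<'E'
from h import *
ims=look()
t=lambda a:(np.array(a)+.5)/4-.5
T=t([[122,255],[122,318],[123,381],[424,249],[425,313],[427,376],[40,45],[497,36],[508,446],[195,68],[340,62]])+[255,155]
S=t([[582,334],[612,283],[641,233],[249,203],[288,157],[323,113],[570,582],[22,340],[288,38],[392,405],[228,335]])+[210,200]
M=np.array([[125,95,22],[85,95,22],[45,95,22],[125,-95,22],[85,-95,22],[45,-95,22],[260,145,22],[260,-145,22],[0,-145,22],[235,46,54],[235,-46,54]])
f=lambda p:np.r_[(proj(ims["top"],bpt(p,M))-T).ravel(),(proj(ims["scene"],bpt(p,M))-S).ravel()]
r=least_squares(f,[600,0,0,.1],loss="soft_l1",x_scale=[10,10,.1,.1]);print("board",r.x,r.cost);print(f(r.x).reshape(-1,2).round(1).tolist())
np.save("board.npy",r.x); print("holes",bpt(r.x,[[85,95,22],[85,-95,22],[235,0,54]]))
T=t(np.array([[675,78],[642,168]])-[560,0])+[170,200]
S=(np.array([[730,370],[674,442]])-[560,300]+.5)/[240/68,3.5]-.5+[432,290]
g=lambda p:np.r_[(proj(ims["top"],np.c_[p.reshape(2,2),[72,72]])-T).ravel(),(proj(ims["scene"],np.c_[p.reshape(2,2),[72,72]])-S).ravel()]
r=least_squares(g,[600,300,560,300]);print("pegs",r.x,np.hypot(*(r.x[:2]-r.x[2:])),r.fun.round(1)); np.save("pegs.npy",r.x.reshape(2,2))
for k,(u,v) in {"c1":(435,246),"c2":(472,242),"c3":(515,249),"ledge":(454,189),"pot":(447,298),"tub":(500,343),"jar":(205,176)}.items():
    z=dict(pot=38,tub=105,jar=65).get(k,16); q=px2w(ims["top"],u,v,z)
    if k in("pot","tub","jar"): print(k,q);continue
    ms={}
    for n in ims:
        seed=proj(ims[n],[[*q,8]])[0]; ms[n],st=component(ims[n],"white" if k[0]=="c" else "wood",seed); print(n,st.tolist(),end=" ")
    print(k,q,fitbox(ims,ms,(22,250,16) if k=="ledge" else (80,60,16),q))
E
```

```text
board [4.11369305e+02 7.22894219e+01 1.88437104e-02 8.19467517e-02] 5.431853606819134
[[-0.7, -0.1], [-0.6, -0.1], [-0.7, 0.1], [-0.4, -0.1], [-0.2, -0.3], [-0.3, -0.1], [-0.3, 0.3], [-0.4, 0.3], [0.2, 0.1], [-0.7, 0.1], [0.4, 0.8], [-0.1, 0.1], [0.1, -0.2], [0.1, -0.1], [0.0, -0.3], [-0.3, -0.3], [-0.1, -0.3], [-0.9, -0.5], [-0.9, -0.4], [-1.1, -0.2], [0.8, 1.3], [-2.0, 0.2]]
holes [[492.47848726 168.83486983  73.88385403]
 [496.05858036 -21.13139805  73.88385403]
 [641.11973198  76.61928493 118.05472983]]
pegs [500.54895884 398.35064963 505.32661411 397.04692954] 4.952340450527379 [ -5.   12.    3.9 -12.4  -7.6   9.2   6.9  -9.7]
top [418, 232, 34, 28, 788] scene [160, 198, 79, 41, 1530] c1 [ 473.12632087 -217.87962777] (array([ 475.52214311, -243.96577518,    2.3687497 ]), np.float64(189.75096278806728))
top [454, 228, 37, 28, 797] scene [160, 198, 79, 41, 1530] c2 [ 483.69784119 -314.4142383 ] (array([ 4.81762556e+02, -2.95072988e+02, -6.60523392e-02]), np.float64(227.51188034376645))
top [495, 233, 39, 31, 810] scene [131, 181, 41, 25, 687] c3 [ 465.13122391 -424.38669756] (array([ 468.7050114 , -424.57977756,    1.56275491]), np.float64(0.7119372121375772))
top [407, 183, 95, 12, 941] scene [110, 233, 93, 52, 1186] ledge [ 627.80535825 -275.31742047] (array([ 6.28443638e+02, -2.74384967e+02, -1.26797437e-02]), np.float64(3.103499882567789))
pot [ 336.57184575 -236.81622337]
tub [ 227.55010843 -337.11932823]
jar [648.28958491 378.47453244]
```

Run:
```python
from h import *
ims=look()
T=((np.array([[675,78],[642,168]])-[560,0])+.5)/4-.5+[170,200]
S=((np.array([[730,370],[674,442]])-[560,300]+.5)/[240/68,3.5]-.5+[432,290])[::-1]
g=lambda p:np.r_[(proj(ims["top"],np.c_[p.reshape(2,2),[72,72]])-T).ravel(),(proj(ims["scene"],np.c_[p.reshape(2,2),[72,72]])-S).ravel()]
r=least_squares(g,[550,380,490,400]);print("pegs",r.x,np.hypot(*(r.x[:2]-r.x[2:])),r.fun.round(1)); np.save("pegs.npy",r.x.reshape(2,2))
for u,v in((435,246),(472,242),(515,249)):
    q=px2w(ims["top"],u,v,16); m,_=component(ims["top"],"white",[u,v]); print(fitbox({"top":ims["top"]},{"top":m},(80,60,16),q))
```

```text
pegs [531.95419668 390.05371407 473.40389228 405.47716174] 60.547674472186664 [-1.  -0.2 -0.2  0.1 -0.6 -0.3 -0.2  0. ]
(array([ 473.12632087, -217.87962777,    1.57079633]), np.float64(0.49466343487173764))
(array([ 486.23309688, -315.54101096,    1.57079633]), np.float64(0.0925576909445524))
(array([ 465.13122391, -424.38669756,    1.57078694]), np.float64(1.6349323363879593))
```

```bash
cat > peg.py <<'E'
from h import *
import sys
def pegjob(xy,v):
    """v: hole mouth in board coordinates"""
    b=np.load("board.npy"); R,o=boardT(b); n=R[:,2]; up=np.array([0,0,1.]); c=R[:,1]
    P=np.array([*xy,60.]); q=pose(P,up,c)
    manip.command_gripper(45,40); manip.movep(list(P+[0,0,90]),list(q)); manip.servo_line(list(P),vel=120)
    manip.command_gripper(10,40); s=manip.sense(); print("grip",s["grip_width"],s["gripper_force"],s["tcp_pos"])
    manip.servo_line(list(P+[0,0,90]),vel=150)
    H=bpt(b,v)[0]; q=pose(H+n*100,n,c)
    manip.movep(list(H+n*(24+28+40)),list(q)); manip.servo_line(list(H+n*(24+28+6)),vel=100); manip.pause(.2)
    f0=manip.sense()["contact_force"]
    for d in np.arange(28,-.1,-4):
        manip.servo_line(list(H+n*(24+d)),vel=40); s=manip.sense(); f=(s["contact_force"]-f0)
        print(d,(R.T@f).round(1),(R.T@(s["tcp_pos"]-H)).round(1),s["grip_width"].round(1))
        if f@n>14: print("STOP");return False
    return True
E
python3 - <<'E'
from peg import *
print(pegjob(np.load("pegs.npy")[0],[85,95,22]))
d=look(); cv2.imwrite("pics/p1.png",np.hstack([cv2.resize(d["scene"]["frame"][190:330,300:440,::-1],(400,400)),cv2.resize(d["top"]["frame"][180:280,250:350,::-1],(400,400))]))
E
```

```text
grip 14.754449470368945 39.01908874511719 [532.71981886 390.61358413  61.39150102]Traceback (most recent call last):
  File "<stdin>", line 2, in <module>
  File "peg.py", line 15, in pegjob
    print(d,(R.T@f).round(1),(R.T@(s["tcp_pos"]-H)).round(1),s["grip_width"].round(1))
                                                             ^^^^^^^^^^^^^^^^^^^^^
AttributeError: 'float' object has no attribute 'round'
```

```bash
python3 - <<'E'
s=open("peg.py").read()
i=s.index("    f0=");head,tail=s[:i],s[i:]
tail=tail.replace('s["grip_width"].round(1)','round(s["grip_width"],1)')
open("peg.py","w").write(head+"    return insert(v)\ndef insert(v):\n    b=np.load('board.npy'); R,o=boardT(b); n=R[:,2]; H=bpt(b,v)[0]\n"+tail)
E
python3 - <<'E'
from peg import *
print(insert([85,95,22]))
d=look(); cv2.imwrite("pics/p1.png",np.hstack([cv2.resize(d["scene"]["frame"][190:330,300:440,::-1],(400,400)),cv2.resize(d["top"]["frame"][180:280,250:350,::-1],(400,400))]))
E
```

```text
28.0 [ 0.1 -0.1 -0.1] [ 0.1 -0.  52.1] 14.6
24.0 [ 1.8 -0.8  0.5] [ 0.  -0.  47.7] 14.6
20.0 [ 1.6  0.  -0.4] [ 0.1 -0.  43.7] 14.8
16.0 [ 2.9 -0.1 -0.4] [ 0.1 -0.1 39.8] 15.2
12.0 [ 2.6 -0.6 -0.4] [ 0.  -0.1 35.7] 14.4
8.0 [ 2.4 -0.8 -0.8] [ 0.1 -0.  31.7] 15.0
4.0 [ 2.7 -0.3 -1. ] [ 0.1 -0.  27.7] 14.8
0.0 [2.8 0.4 5.2] [ 0.7  0.2 24.7] 15.1
True
```

View pics/p1.png

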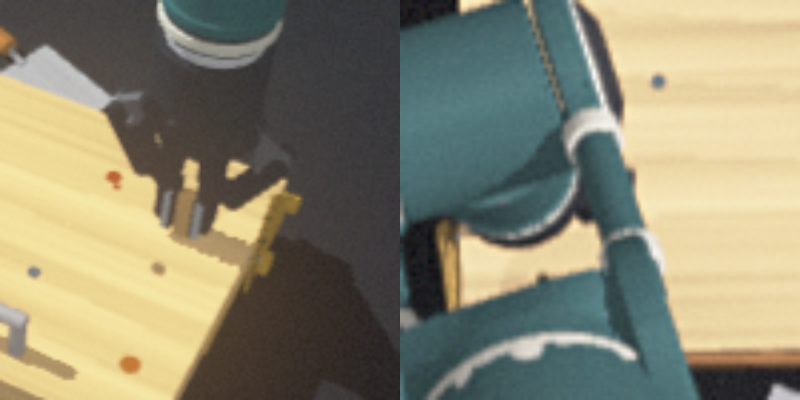

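Peg 1 slid into the left hole: the scene crop shows its head between the fingers at (185,215), seated on the face. Releasing it and placing peg 2.

Run:
```python
from peg import *
b=np.load("board.npy"); R,o=boardT(b); n=R[:,2]
def leave():
    manip.command_gripper(40,40); p=manip.sense()["tcp_pos"]; manip.servo_line(list(p+n*70),vel=150)
leave()
ok=pegjob(np.load("pegs.npy")[1],[86,-95,22]); print(ok)
if ok:
    leave(); manip.command_gripper(0,30)
    for y in(-95,95):  # press each head with the shut fingertips
        H=bpt(b,[86,y,22])[0]; q=pose(H+n*90,n,R[:,1]); manip.movep(list(H+n*100),list(q)); manip.servo_line(list(H+n*65),vel=120); manip.pause(.2)
        f0=manip.sense()["contact_force"]
        for d in np.arange(60,51.9,-1):
            manip.servo_line(list(H+n*d),vel=40); s=manip.sense(); f=(s["contact_force"]-f0)@n
            if f>7: break
        print("press",y,d,f,(s["tcp_pos"]-H)@n); manip.servo_line(list(H+n*110),vel=150)
manip.movep([420,-300,350],[1,0,0,0])
d=look(); cv2.imwrite("pics/p2.png",np.hstack([cv2.resize(d["scene"]["frame"][200:350,210:410,::-1],(500,400)),cv2.resize(d["top"]["frame"][155:280,255:395,::-1],(300,268)).repeat(1,0) if 0 else cv2.copyMakeBorder(cv2.resize(d["top"]["frame"][155:280,255:395,::-1],(300,268)),0,132,0,0,0)]))
print(manip.sense()["time"])
```

```text
grip 14.92154432034296 39.00857627391815 [474.08863868 406.08311587  61.27278822]
28.0 [-1.9  0.4 -1.4] [-0.3  0.  51.7] 14.9
24.0 [-1.6 -0.  -1.1] [-0.8 -0.  47.4] 14.3
20.0 [-3.6 -1.6 -2. ] [-0.9  0.1 43.1] 14.6
16.0 [-3.9 -0.9 -3.4] [-0.9  0.1 39.2] 14.8
12.0 [-5.  -1.7 -2.6] [-0.8  0.  35.4] 14.6
8.0 [-6.1 -1.1 -2.2] [-0.9  0.  31.5] 14.9
4.0 [-6.1 -0.9 -1.7] [-0.9  0.  27.6] 14.9
0.0 [-7.1 -2.   4. ] [-0.7 -0.1 24.3] 14.5
True
press -95 53.0 8.875302055513497 54.14142902698799
press 95 53.0 7.080569542604877 54.152916517112196
31.7167
```

View pics/p2.png

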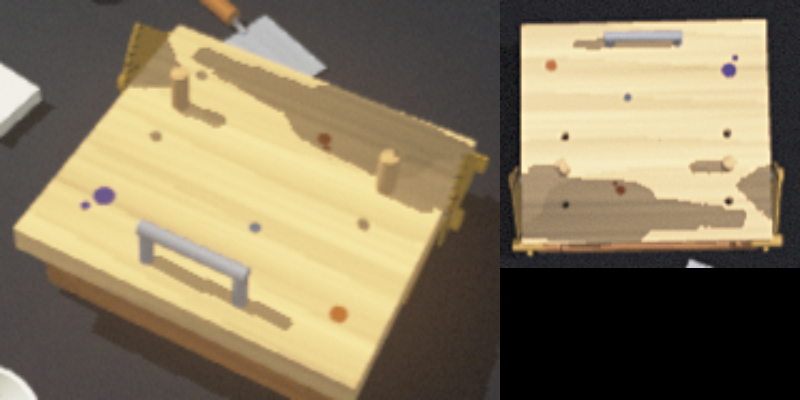

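Both pegs are in the middle holes, with heads at (180,88) and (388,172) in the scene crop and shoulders on the face. The two press heights agree. Next is the board tilt.

Run:
```python
from h import *
b=np.load("board.npy"); R,o=boardT(b); n=R[:,2]
ang=lambda p:np.arctan2(p[2]-45,(p-o)@[np.cos(b[2]),np.sin(b[2]),0])-np.arctan2(54,235)
H=bpt(b,[235,0,54])[0]; q=pose(H,n,R[:,0])
manip.command_gripper(45,60); manip.movep(list(H+n*80),list(q)); manip.servo_line(list(H),vel=100)
manip.pause(.2); f0=manip.sense()["contact_force"]
manip.command_gripper(5,70); s=manip.sense(); print("grip",s["grip_width"],R.T@(s["contact_force"]-f0),"ang",ang(s["tcp_pos"]),R.T@(s["tcp_pos"]-H))
qs=Rn.from_quat(q); a0=b[3]
for t in np.linspace(a0,0.436,9)[1:]:
    b2=b.copy(); b2[3]=t; P=bpt(b2,[235,0,54])[0]
    r=Rn.from_rotvec(-(t-a0)*R[:,1])*qs
    manip.servo_line(list(P),list(r.as_quat()),vel=70)
    s=manip.sense(); print(round(t,3),round(ang(s["tcp_pos"]),4),(s["contact_force"]-f0).round(1))
manip.pause(.3); s=manip.sense(); print(ang(s["tcp_pos"]),s["tcp_pos"]-P,s["contact_force"]-f0,s["time"])
d=look()
for k in d: cv2.imwrite(f"pics/raw_tilt_{k}.png",d[k]["frame"][:,:,::-1])
```

```text
grip 9.742533686944002 [-1.01414628 -1.24928403  2.72205333] ang 0.08354024015684208 [0.20109471 0.03813484 0.44093383]
0.126 0.1273 [ 2.1 -0.6 -0.2]
0.17 0.1721 [0.6 0.2 1.6]
0.215 0.216 [ 0.6 -1.3  2.7]
0.259 0.26 [ 1.3 -1.   1. ]
0.303 0.3041 [ 1.5 -0.2  1.5]
0.347 0.3484 [ 1.5 -1.1  1.4]
0.392 0.3928 [1.5 0.4 1.4]
0.436 0.4371 [ 0.6 -0.9  1.9]
0.4369341966158393 [0.13797743 0.02457983 0.39380912] [-1.88692939 -0.23686364  5.50202809] 38.1667
```

Run:
```python
from h import *
b=np.load("board.npy"); b[3]=.436; R,o=boardT(b); n=R[:,2]
manip.command_gripper(40,60); p=manip.sense()["tcp_pos"]; manip.servo_line(list(p+n*90),vel=150)
manip.movep([420,-300,350],[1,0,0,0])
d=look()
S=[cv2.resize(d["scene"]["frame"][170:350,210:410,::-1],(500,450)),cv2.resize(d["top"]["frame"][155:280,255:395,::-1],(300,268))]
S[1]=cv2.copyMakeBorder(S[1],0,182,0,0,0); cv2.imwrite("pics/t1.png",np.hstack(S))
for k in d: cv2.imwrite(f"pics/raw_{k}.png",d[k]["frame"][:,:,::-1])
pr=proj(d["scene"],bpt(b,[[260,145,22],[260,-145,22],[0,-145,22],[0,145,22],[125,95,22],[125,-95,22],[235,0,54]]))
print(((pr-[210,170]+.5)*2.5-.5).round())
pr=proj(d["top"],bpt(b,[[260,145,22],[260,-145,22],[125,95,22],[125,-95,22],[235,46,54],[235,-46,54]])); print(((pr-[255,155]+.5)*300/140-.5+[500,0]).round())
```

```text
[[381. 335.]
 [ 18. 186.]
 [181.  94.]
 [477. 203.]
 [377. 235.]
 [164. 153.]
 [215. 205.]]
[[510.  23.]
 [774.  18.]
 [560. 143.]
 [729. 140.]
 [599.  47.]
 [685.  46.]]
```

View pics/t1.png

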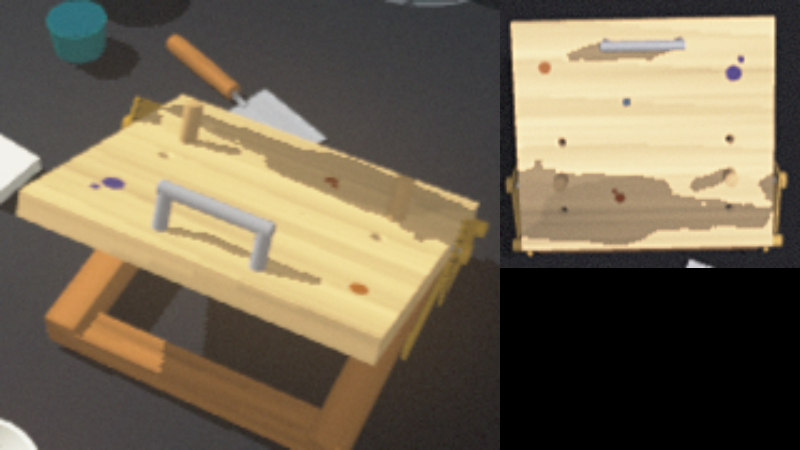

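The board is up and stable. The predicted 25° outline matches the image to about 1 px: far corner (18,190) seen against (18,186), and (381,336) against (381,335). Now I re-measure the ledge and canvases with the arm clear.

```bash
sed -i 's/least_squares(f,\[x0\[0\],x0\[1\],y\])/least_squares(f,[x0[0],x0[1],y],diff_step=1e-3,x_scale=[5,5,.1])/' h.py
python3 - <<'E'
from h import *
b=np.load("board.npy"); b[3]=.436; np.save("board.npy",b)
manip.movep([380,250,400],[1,0,0,0])
d=look(); cv2.imwrite("pics/raw_top2.png",d["top"]["frame"][:,:,::-1]); 
ms={}
for n in d: ms[n],st=component(d[n],"wood",proj(d[n],[[628,-275,8]])[0]); print(n,st)
print("both",fitbox(d,ms,(22,250,16),(628,-275))); print("top",fitbox(d,{"top":ms["top"]},(22,250,16),(628,-275)))
for q in((473,-218),(486,-315),(465,-424)):
    m,st=component(d["top"],"white",proj(d["top"],[[*q,8]])[0]); print(st,fitbox(d,{"top":m},(80,60,16),q))
print(manip.sense()["time"])
E
```

```text
top [407 183  95  12 944]
scene [ 110  232   93   53 1184]
both (array([ 6.29557592e+02, -2.75037494e+02, -2.86135343e-02]), np.float64(2.203061883248214))
top (array([ 631.43561264, -275.5724009 ,    3.12159813]), np.float64(1.580401965740139))
[418 214  34  28 777] (array([ 523.78897767, -220.11113489,    1.41528661]), np.float64(0.0006042542900380474))
[454 228  37  29 798] (array([ 486.21822806, -316.21666363,    1.73334286]), np.float64(0.00910259164340511))
[495 233  39  31 810] (array([ 469.63587807, -425.38237855,    1.83300049]), np.float64(0.013437631287171303))
43.1167
```

Canvas 1 has been knocked to (524,-220), and the new fits are clean. Fetching the ledge.

Run:
```python
from h import *
b=np.load("board.npy"); R,o=boardT(b); n=R[:,2]; B=lambda x,y,z:list(bpt(b,[x,y,z])[0])
P=np.array([630.,-275,21]); yaw=-.025; q=pose(P,[0,0,1],[np.cos(yaw),np.sin(yaw),0])
manip.command_gripper(50,50); manip.movep(list(P+[0,0,100]),list(q)); manip.servo_line(list(P),vel=120)
manip.command_gripper(15,50); s=manip.sense(); print("grip",s["grip_width"],s["gripper_force"],s["tcp_pos"])
manip.servo_line(list(P+[0,0,200]),vel=150)
q=pose(B(116,0,43),n,R[:,0]); manip.movep(B(116,0,120),list(q)); manip.servo_line(B(112,0,53),vel=120); manip.pause(.3)
f0=manip.sense()["contact_force"]; F=lambda s:R.T@(s["contact_force"]-f0); L=lambda s:R.T@(s["tcp_pos"]-o)
for z in np.arange(50,38.9,-1):
    manip.servo_line(B(112,0,z),vel=30); s=manip.sense()
    if F(s)[2]>4: break
print("down",z,F(s),L(s))
z+=.5
for x in np.arange(111,99,-1):
    manip.servo_line(B(x,0,z),vel=30); s=manip.sense(); print(x,F(s).round(1),L(s).round(1))
    if F(s)[0]>6: break
d=look(); cv2.imwrite("pics/l1.png",np.hstack([cv2.resize(d["scene"]["frame"][170:350,210:410,::-1],(500,450)),cv2.copyMakeBorder(cv2.resize(d["top"]["frame"][155:280,255:395,::-1],(300,268)),0,182,0,0,0)]))
```

```text
grip 20.309217586887232 52.0812052488327 [ 631.04977594 -275.50514418   22.53571289]
down 43.0 [-1.67766319  0.69475734  5.4311465 ] [1.12162022e+02 8.43585397e-03 4.32499749e+01]
111 [0.7 0.7 0.4] [110.8  -0.   43.4]
110 [ 0.3 -0.3  0.4] [109.7  -0.   43.4]
109 [ 0.   1.  -0.1] [108.8  -0.   43.5]
108 [1.  1.2 0.4] [107.9  -0.   43.5]
107 [0.3 0.9 0.3] [106.9  -0.   43.5]
106 [0.  0.8 0. ] [105.9  -0.   43.5]
105 [0.  0.3 0.1] [104.9  -0.   43.5]
104 [ 0.3  0.6 -1.1] [103.9  -0.   43.5]
103 [0.1 0.5 0.1] [103.   -0.   43.5]
102 [2.3 0.3 0.2] [1.028e+02 1.000e-01 4.380e+01]
101 [4.5 1.1 1.2] [1.025e+02 1.000e-01 4.400e+01]
100 [ 6.1 -0.2 -0. ] [1.023e+02 1.000e-01 4.420e+01]
```

View pics/l1.png

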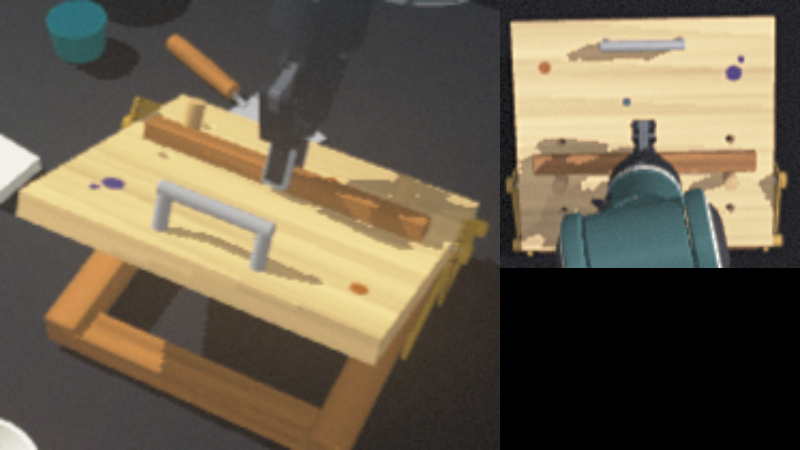

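The ledge is centred and sits against the upper side of both peg heads. Contact began at x≈102.8, close to the expected 103–104. I lower it onto the face, release, and fetch the middle canvas.

Run:
```python
from h import *
b=np.load("board.npy"); R,o=boardT(b); n=R[:,2]; B=lambda x,y,z:list(bpt(b,[x,y,z])[0])
manip.servo_line(B(101,0,42.5),vel=20); manip.pause(.2)
manip.command_gripper(34,50); p=manip.sense()["tcp_pos"]; manip.servo_line(list(p+n*90),vel=150)
manip.movep([380,250,400],[1,0,0,0])
d=look(); cv2.imwrite("pics/l2.png",np.hstack([cv2.resize(d["scene"]["frame"][190:310,230:410,::-1],(500,333)),cv2.copyMakeBorder(cv2.resize(d["top"]["frame"][155:280,255:395,::-1],(300,268)),0,65,0,0,0)]))
for q in((524,-220),(486,-315),(469,-425)):
    m,st=component(d["top"],"white",proj(d["top"],[[*q,8]])[0]); print(st,fitbox(d,{"top":m},(80,60,16),q))
print(manip.sense()["time"])
```

```text
[418 214  34  28 776] (array([ 523.78778156, -220.05363216,    1.41132737]), np.float64(0.0005203987962949827))
[454 228  37  28 797] (array([ 486.40913164, -316.36132507,    1.71251226]), np.float64(0.006548247400111855))
[495 233  39  31 811] (array([ 469.61056354, -425.36312714,    1.83541225]), np.float64(0.013553583590528702))
59.3083
```

View pics/l2.png

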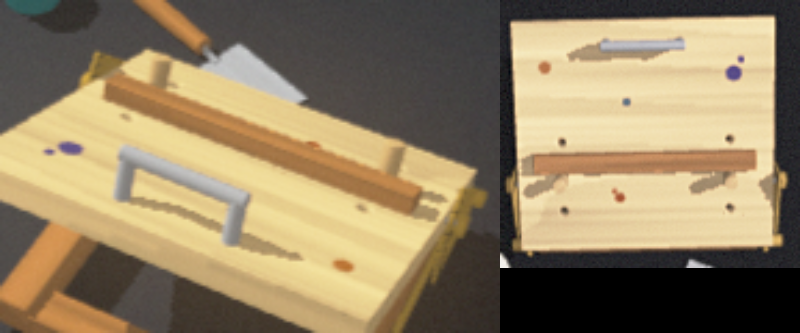

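The ledge lies flat on the face against both pegs, which stand at (160,72) and (393,160) below it. Placing the first canvas in the middle.

```bash
cat > canv.py <<'E'
from h import *
def canvas(guess,ytar):
    b=np.load("board.npy"); R,o=boardT(b); n=R[:,2]; B=lambda x,y,z:list(bpt(b,[x,y,z])[0])
    d=look(); m,st=component(d["top"],"white",proj(d["top"],[[*guess,8]])[0]); c,e=fitbox(d,{"top":m},(80,60,16),guess); print(st,c,e)
    if e>.2 or not 740<st[4]<850: print("BAD LOOK"); return False
    P=np.array([c[0],c[1],21.]); q=pose(P,[0,0,1],[-np.sin(c[2]),np.cos(c[2]),0])
    manip.command_gripper(85,40); manip.movep(list(P+[0,0,110]),list(q)); manip.servo_line(list(P),vel=120)
    manip.command_gripper(50,40); s=manip.sense(); print("grip",s["grip_width"],s["gripper_force"],s["tcp_pos"])
    if s["grip_width"]<55: return False
    manip.servo_line(list(P+[0,0,220]),vel=180)
    q=pose(B(162,ytar,43),n,R[:,1]); manip.movep(B(162,ytar,130),list(q)); manip.servo_line(B(160,ytar,52),vel=120); manip.pause(.3)
    f0=manip.sense()["contact_force"]; F=lambda s:R.T@(s["contact_force"]-f0); L=lambda s:R.T@(s["tcp_pos"]-o)
    for z in np.arange(48,41.9,-.5):
        manip.servo_line(B(160,ytar,z),vel=20); s=manip.sense()
        if F(s)[2]>2.5: break
    print("down",z,F(s).round(1),L(s).round(1)); z+=.3
    for x in np.arange(159,149,-1):
        manip.servo_line(B(x,ytar,z),vel=20); s=manip.sense()
        if F(s)[0]>3.5: break
    print("slide",x,F(s).round(1),L(s).round(1))
    manip.servo_line(B(x,ytar,z-.6),vel=20)
    manip.command_gripper(65,40); p=manip.sense()["tcp_pos"]; manip.servo_line(list(p+n*60),vel=120); manip.servo_line(list(p+n*60+[0,0,120]),vel=200)
    return True
E
python3 - <<'E'
from canv import *
print(canvas((524,-220),0)); print(manip.sense()["time"])
d=look(); cv2.imwrite("pics/k1.png",np.hstack([cv2.resize(d["scene"]["frame"][170:310,230:410,::-1],(500,389)),cv2.copyMakeBorder(cv2.resize(d["top"]["frame"][155:280,255:395,::-1],(300,268)),0,121,0,0,0)]))
E
```

```text
[418 214  34  28 777] [ 523.79318682 -220.17509154    1.41098189] 0.0006299344300675656
grip 58.77388320011445 43.64053666591644 [ 524.7941639  -220.65238637   22.2982931 ]
down 42.5 [0.3 0.1 2.8] [160.1   0.   42.6]
slide 152 [ 4.7 -0.8  1.9] [1.541e+02 1.000e-01 4.350e+01]
True
74.0083
```

View pics/k1.png

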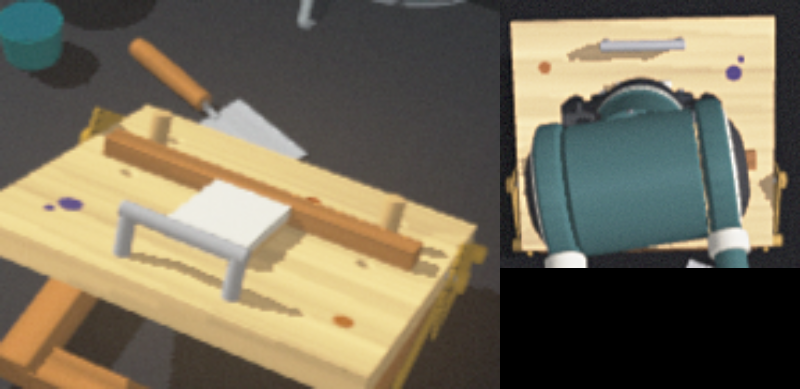

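The canvas is in the middle, flat on the board with its lower edge on the ledge. Placing the other two.

Run:
```python
from canv import *
if canvas((486,-316),-81): print(canvas((469.6,-425.4),81))
manip.movep([380,-350,400],[1,0,0,0]); print(manip.sense()["time"])
d=look(); cv2.imwrite("pics/k2.png",np.hstack([cv2.resize(d["scene"]["frame"][170:310,230:410,::-1],(500,389)),cv2.copyMakeBorder(cv2.resize(d["top"]["frame"][155:280,255:395,::-1],(300,268)),0,121,0,0,0)]))
```

```text
[454 228  37  29 798] [ 486.21824926 -316.21663423    1.73324613] 0.009102669315379465
grip 58.62349442654948 43.69864583015442 [ 487.12886213 -316.89108646   22.33141598]
down 42.0 [0.3 0.2 5.8] [160.2 -81.   42.3]
slide 151 [5.4 0.1 3.9] [152.  -81.1  42.6]
[495 233  39  31 810] [ 469.63591027 -425.38236292    1.83293597] 0.013437295424620015
grip 58.67929575695483 43.78559231758118 [ 470.4364708  -426.17561526   22.43969557]
down 42.0 [-0.6 -2.4  4.9] [160.2  81.   42.2]
slide 155 [ 3.9 -0.2  2.3] [155.7  81.1  42.5]
True
106.35
```

View pics/k2.png

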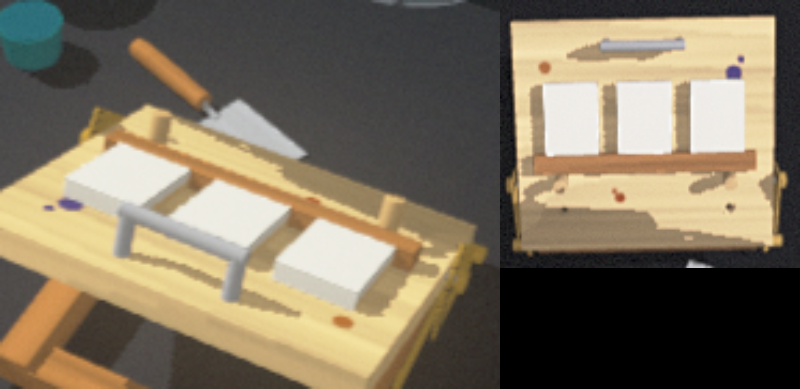

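All three stand on the ledge, at about (572,118), (644,117) and (717,116) in the top crop. An enlarged check of the contact gaps and the tilt before handing in.

Run:
```python
from h import *
d=look(); t=d["top"]["frame"][:,:,::-1]; s=d["scene"]["frame"][:,:,::-1]
cv2.imwrite("pics/k3.png",np.vstack([cv2.resize(t[185:238,262:377],(800,369),interpolation=cv2.INTER_CUBIC),cv2.resize(s[235:275,300:400],(800,230),interpolation=cv2.INTER_CUBIC)[:230]]))
b0=np.load("board.npy")
g=cv2.cvtColor(d["top"]["frame"],cv2.COLOR_RGB2GRAY).astype(float)
for k,P in (("topedge",[[260,y,22] for y in(-120,0,120)]),):
    for dt in(-.02,-.01,0,.01,.02):
        b=b0.copy(); b[3]+=dt; print(dt,proj(d["top"],bpt(b,P))[:,1].round(2),proj(d["scene"],bpt(b,P))[:,1].round(2))
    p=proj(d["top"],bpt(b0,P)); pS=proj(d["scene"],bpt(b0,P)); gs=cv2.cvtColor(d["scene"]["frame"],cv2.COLOR_RGB2GRAY).astype(float)
    print([int(x) for x in p[:,0]],[g[int(v)-4:int(v)+5,int(round(u))].astype(int).tolist() for u,v in p],[int(v)-4 for v in p[:,1]])
    print([gs[int(v)-5:int(v)+7,int(round(u))].astype(int).tolist() for u,v in pS],[int(v)-5 for v in pS[:,1]])
```

```text
-0.02 [162.99 164.01 165.04] [251.32 274.98 300.69]
-0.01 [163.15 164.17 165.2 ] [250.04 273.68 299.35]
0 [163.31 164.34 165.37] [248.75 272.37 298.01]
0.01 [163.49 164.53 165.56] [247.46 271.05 296.66]
0.02 [163.69 164.72 165.75] [246.16 269.72 295.31]
[372, 320, 269] [[39, 31, 42, 112, 200, 227, 222, 222, 222], [31, 39, 33, 97, 189, 224, 218, 220, 216], [37, 42, 38, 94, 170, 206, 205, 209, 211]] [159, 160, 161]
[[212, 208, 218, 221, 220, 218, 217, 216, 193, 183, 177, 181], [217, 213, 207, 208, 211, 217, 214, 208, 180, 180, 180, 180], [214, 213, 210, 208, 210, 207, 201, 193, 166, 163, 161, 166]] [243, 267, 293]
```

View pics/k3.png

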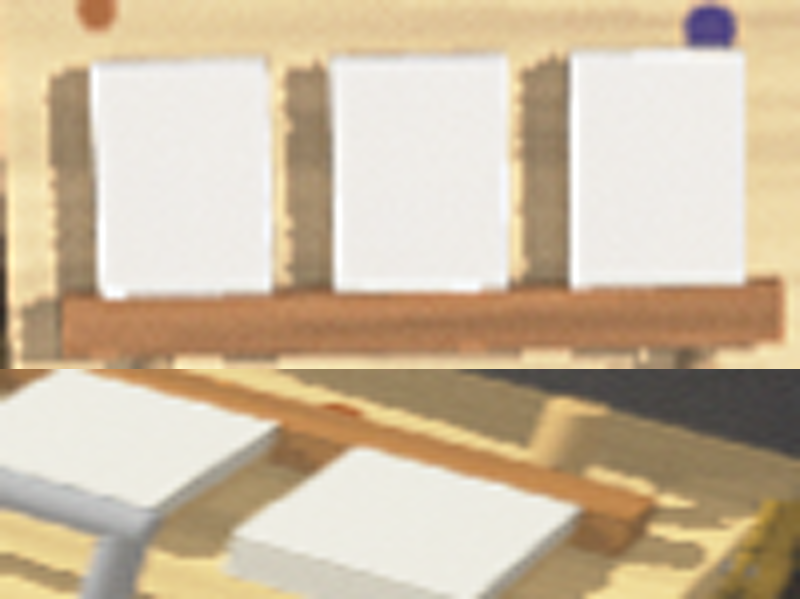

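The canvases touch the ledge and lie flat. I check the tilt differentially, comparing the far-edge bias in the first image with the same edge now.

Run:
```python
from h import *
d=look(); s0=cv2.imread("pics/scene0.png"); s1=d["scene"]["frame"][:,:,::-1]; r0=cv2.imread("pics/raw_scene.png")
b1=np.load("board.npy"); b0=b1.copy(); b0[3]=.08195
def off(im,b,ys):
    g=cv2.cvtColor(im.copy(),cv2.COLOR_BGR2GRAY).astype(np.float32); out=[]
    R,o=boardT(b)
    for y in ys:
        p=proj(d["scene"],bpt(b,[[260,y,22]]))[0]; k=np.arange(-6,6.1,.25)
        e=proj(d["scene"],bpt(b,[[260,y-8,22],[260,y+8,22]])); t=(e[1]-e[0])/np.hypot(*(e[1]-e[0])); nn=np.array([-t[1],t[0]]); nn*=np.sign(nn[1])
        v=np.mean([cv2.remap(g,*[a.astype(np.float32)[None] for a in (p[:,None]+nn[:,None]*k+t[:,None]*j)],cv2.INTER_LINEAR)[0] for j in np.arange(-4,5)],0)
        gr=np.convolve(np.diff(v),np.ones(4)/4,'same'); out.append(k[np.argmin(gr)]+.125)
    return np.round(out,2)
ys=np.arange(-120,121,20)
a=off(s0,b0,ys); c=off(s1,b1,ys); e=off(r0,b1,ys); print(a,e,c,np.median(a),np.median(e),np.median(c))
f=lambda t:proj(d["scene"],bpt([*b1[:3],t],[[260,0,22]]))[0]
print("px/rad",np.hypot(*(f(.446)-f(.426)))/.02)
```

```text
[0.12 0.12 0.12 0.12 0.12 0.12 0.12 0.12 0.12 0.12 0.12 0.12 0.12] [1.38 1.62 1.62 1.62 1.62 1.62 1.62 1.62 1.62 1.88 1.62 1.62 1.62] [1.88 1.88 1.88 1.88 2.12 1.88 1.88 1.88 2.12 2.38 2.12 2.12 2.12] 0.12 1.62 1.88
px/rad 135.3387558203686
```

Camera and contact heights both put the board near 0.423, about 0.8° low. I raise it slightly by the handle, with the camera in the loop.

Run:
```python
from h import *
bt=np.load("board.npy")
def off(ys=(-130,-110,-90,90,110,130)):
    d=manip.get_image("scene"); g=cv2.cvtColor(d["frame"],cv2.COLOR_RGB2GRAY).astype(np.float32); out=[]
    for y in ys:
        p,e0,e1=proj(d,bpt(bt,[[260,y,22],[260,y-8,22],[260,y+8,22]])); k=np.arange(-6,6.1,.25)
        t=(e1-e0)/np.hypot(*(e1-e0)); nn=np.array([-t[1],t[0]]); nn*=np.sign(nn[1])
        v=np.mean([cv2.remap(g,*[a.astype(np.float32)[None] for a in (p[:,None]+nn[:,None]*k+t[:,None]*j)],cv2.INTER_LINEAR)[0] for j in np.arange(-4,5)],0)
        out.append(k[np.argmin(np.convolve(np.diff(v),np.ones(4)/4,'same'))]+.125)
    return np.median(out)
print(off())
def at(t):
    b=bt.copy(); b[3]=t; R,o=boardT(b); return bpt(b,[235,0,54])[0],R
t0=.4225; P,R=at(t0); n=R[:,2]; q=pose(P,n,R[:,0])
manip.command_gripper(28,60); manip.movep(list(P+n*100),list(q)); manip.servo_line(list(P),vel=60)
manip.command_gripper(5,90); manip.pause(.2); print("grip",manip.sense()["grip_width"],off())
for t in np.arange(t0+.004,t0+.026,.004):
    P2,R2=at(t); manip.servo_line(list(P2),list((Rn.from_rotvec(-(t-t0)*R[:,1])*Rn.from_quat(q)).as_quat()),vel=10); manip.pause(.2)
    f=off(); print(round(t,4),f)
    if f<.7: break
manip.command_gripper(26,60); manip.pause(.2); p=manip.sense()["tcp_pos"]; manip.servo_line(list(p+n*90),vel=80); print("after",off())
manip.movep([380,-350,400],[1,0,0,0]); manip.pause(.3); print(off(),manip.sense()["time"])
d=look(); s,t=d["scene"]["frame"][:,:,::-1],d["top"]["frame"][:,:,::-1]
cv2.imwrite("pics/f.png",np.vstack([cv2.resize(t[155:245,255:395],(560,360),interpolation=cv2.INTER_CUBIC),cv2.resize(s[200:285,225:425],(560,238),interpolation=cv2.INTER_CUBIC)]))
```

```text
2.0
grip 9.205933514415397 0.375
0.4265 0.0
after 2.0
2.0 115.7
```

View pics/f.png

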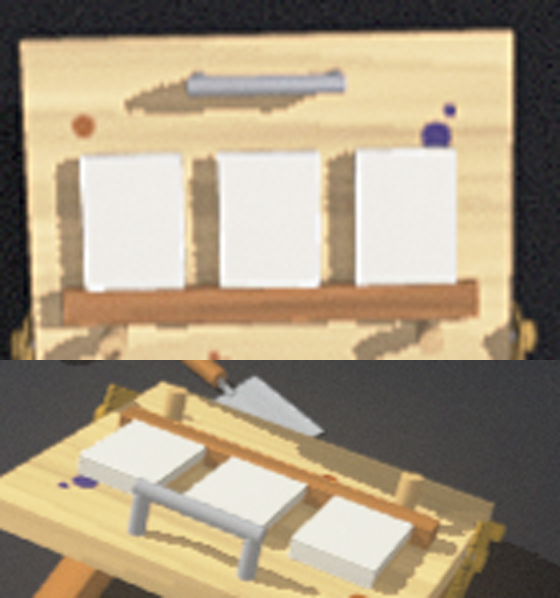

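Canvases are undisturbed. The hinge springs back about 0.013 rad on release, so I repeat with that much overshoot.

Run:
```python
from h import *
bt=np.load("board.npy")
def off(ys=(-130,-110,-90,90,110,130)):
    d=manip.get_image("scene"); g=cv2.cvtColor(d["frame"],cv2.COLOR_RGB2GRAY).astype(np.float32); out=[]
    for y in ys:
        p,e0,e1=proj(d,bpt(bt,[[260,y,22],[260,y-8,22],[260,y+8,22]])); k=np.arange(-6,6.1,.25)
        t=(e1-e0)/np.hypot(*(e1-e0)); nn=np.array([-t[1],t[0]]); nn*=np.sign(nn[1])
        v=np.mean([cv2.remap(g,*[a.astype(np.float32)[None] for a in (p[:,None]+nn[:,None]*k+t[:,None]*j)],cv2.INTER_LINEAR)[0] for j in np.arange(-4,5)],0)
        out.append(k[np.argmin(np.convolve(np.diff(v),np.ones(4)/4,'same'))]+.125)
    return np.median(out)
def at(t):
    b=bt.copy(); b[3]=t; R,o=boardT(b); return bpt(b,[235,0,54])[0],R
t0=.4225; P,R=at(t0); n=R[:,2]; q=pose(P,n,R[:,0])
manip.command_gripper(28,60); manip.movep(list(P+n*100),list(q)); manip.servo_line(list(P),vel=60); print("open at bar",off())
manip.command_gripper(5,90); manip.pause(.2); print("grip",off())
for t in (.43,.438,.446):
    P2,R2=at(t); manip.servo_line(list(P2),list((Rn.from_rotvec(-(t-t0)*R[:,1])*Rn.from_quat(q)).as_quat()),vel=12); manip.pause(.1); print(t,off(),manip.sense()["contact_force"].round(1))
manip.command_gripper(26,60); manip.pause(.3); print("released",off()); p=manip.sense()["tcp_pos"]; manip.servo_line(list(p+n*90),vel=80); print("after",off())
print(manip.sense()["time"])
```

```text
open at bar 0.5
grip 0.25
0.43 -0.375 [ 5.4  0.4 -6.5]
0.438 0.75 [ 4.3  0.9 -5.5]
0.446 -0.5 [ 4.8  0.7 -5.5]
released -0.625
after -0.625
123.5417
```

Run:
```python
from h import *
bt=np.load("board.npy"); manip.movep([380,-350,400],[1,0,0,0]); manip.pause(.3)
d=look(); g=cv2.cvtColor(d["scene"]["frame"],cv2.COLOR_RGB2GRAY).astype(np.float32); out=[]
for y in range(-120,121,20):
    p,e0,e1=proj(d["scene"],bpt(bt,[[260,y,22],[260,y-8,22],[260,y+8,22]])); k=np.arange(-6,6.1,.25)
    t=(e1-e0)/np.hypot(*(e1-e0)); nn=np.array([-t[1],t[0]]); nn*=np.sign(nn[1])
    v=np.mean([cv2.remap(g,*[a.astype(np.float32)[None] for a in (p[:,None]+nn[:,None]*k+t[:,None]*j)],cv2.INTER_LINEAR)[0] for j in np.arange(-4,5)],0)
    out.append(k[np.argmin(np.convolve(np.diff(v),np.ones(4)/4,'same'))]+.125)
print(out,manip.sense()["time"])
s,t=d["scene"]["frame"][:,:,::-1],d["top"]["frame"][:,:,::-1]
cv2.imwrite("pics/f2.png",np.hstack([cv2.resize(s[100:340,160:440],(430,368)),cv2.resize(t[140:380,150:560],(370,217)) if 0 else cv2.copyMakeBorder(cv2.resize(t[140:380,170:540],(370,240)),0,128,0,0,0)]))
```

```text
[np.float64(-0.625), np.float64(-0.625), np.float64(-0.625), np.float64(-0.875), np.float64(-0.875), np.float64(-0.875), np.float64(-0.875), np.float64(-0.625), np.float64(-0.625), np.float64(-0.625), np.float64(-0.625), np.float64(-0.625), np.float64(-0.625)] 125.6917
```

View pics/f2.png

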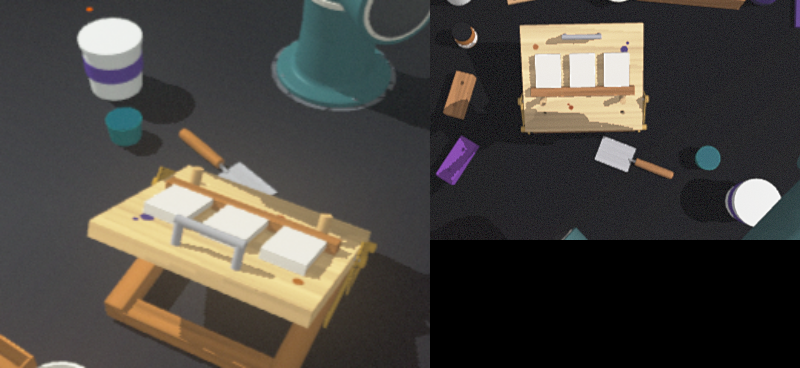

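The far edge now puts the tilt at about 25.2° ± 0.4°. The canvases, ledge and pegs are in place, and the tub, pot and jar haven't moved. Handing in.

```bash
python3 -c "
from rig import manip
print(manip.sign_off())"
```

```text
the job is handed in; nothing more can be done
None
```

I handed the job in at about 126 s of robot time: both pegs are home in the middle holes, the board is at about 25° (25.4° by camera), the ledge rests against both pegs, and all three canvases stand on it flat against the board about 20 mm apart, with the tub, pot and jar untouched; the one departure from the order is that the board had settled about 0.8° low, so I raised it by the handle after the canvases were on.

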